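# Clamp a shelf cleat in the stockroom bench clamp

## Robot

A 6-joint arm with a two-finger parallel gripper is mounted at the origin on the work surface. World frame = base frame: x ahead of the robot, y to its left, z up, the work surface at z = 0. Lengths are in m, angles in rad, forces in N, time in s.
With the tool pointing down it reaches from about 0.225 to 0.725 m from the base axis. Payload 3.1 kg.
Tool frame: the origin (TCP) lies midway between the tips of the shut fingers; the grasp point (between the pads) lies 19 mm behind it; z points along the fingers, x is the direction in which the jaws open and shut, and the axes are right-handed (so a half turn about z gives the same grasp; the last joint's range is limited). The gripper opens to 85 mm and grips with 20 to 120 N. Pads are 22 mm wide; open, the fingers measure 114 mm over their backs; the gripper's body (76 mm by 85 mm) begins 54 mm behind the grasp point. The pads swing forward as they close: fully open they stand 13 mm farther back than shut.
Start: joints at [-1.455, 0.048, 0.099, 1.622, 0, 1.443], TCP at [0.127, -0.509, 0.231] pointing down, gripper open.
Joint ranges: [-2.91, 2.91], [-0.99, 1.94], [-1.21, 1.42], [-2.12, 2.29], [-1.49, 1.47], [-3.14, 3.14]. Speed limits (rad/s): [2.79, 2.79, 3.14, 3.14, 3.14, 3.14].

## Interface

Orientations are given as a 3x3 rotation matrix whose columns are the frame's x, y, z axes.
In Python, from bench import bot, grab_frame, get_calibration gives the robot as it stands. Calls block until the motion is done:
- bot.goto(position, orientation): joint-space move of the TCP to a pose.
- bot.servo_line(position, speed=0.15, rotation=None, guard=None): straight line of the TCP; rotation=None keeps the orientation; speed is the mean speed in m/s. With guard (N) it stops when the force on the tool has changed by that much, and returns True; else False.
- bot.move_joints(angles): joint-space move.
- bot.move_gripper(opening, newtons=None): finger opening in m; newtons is the grip in N (None keeps the last); returns when the fingers have stopped.
- bot.hold(seconds).
- bot.ik(position, orientation): joint angles nearest the present ones, or None.
- bot.get_obs(): the state.
- grab_frame(name): name is "scene" or "top"; returns the picture (384x512x3 uint8, red, green, blue); there is no depth.
- get_calibration(name): a dict with "mtx" (3x3 intrinsics, pixels), "D" ([k1, k2, p1, p2, k3] as OpenCV has them; the pictures are not rectified), "eye" and "rotation" of the camera in the world. Camera axes: x right, y up, looking along -z (the intrinsics and any distortion apply to the point x, -y, -z); pixel columns grow to the right and rows downward; lengths in m; the calibration is good to about 2 mm. A picture is of the moment at which its call begins. get_calibration takes no time and is no camera call.
A pose or a line that the arm cannot do raises bot.Unreachable and nothing moves.
- bot.sign_off(): hands the job in, once; it reports no verdict.
The state is a dict: "t": time; "joint_positions": joint angles; "dq": joint speeds; "tau": joint torques, N m; "position": TCP position; "eef_rot": TCP orientation; "ft_force": force on the tool from outside, world axes, zero at the start; "wrist_torque": the same for the moment, N m; "grip_width": finger opening in m.
Only numpy, scipy, OpenCV 4.12 (cv2) and the standard library are available. Lean on these libraries where they do the work, as an engineer would, in place of code of your own. Each camera call takes 0.05 s, during which the arm holds its last target.

## Task

A wooden shelf cleat lies under one of the two bench clamps. Push that clamp's sliding arm down at its steel thumb plate until the pad rests on the cleat and the arm tilts and binds on the upright bar; then turn its black T-bar handle clockwise, seen from above, by about a fifth of a turn (75 degrees) until the cleat is held tight, and let go. Leave the other clamp as it is.

Things in the scene. Friction and masses are not known exactly. Their poses are not given: they have to be found in the camera images.
- clamp: Fixed clamp holding the cleat: base board 250 x 100 x 12 mm, origin under its centre, x along the arm. Upright bar at x = -60 mm, 158 mm tall; screw axis at x = +60 mm. The arm slides down stiffly (under 12 N) and stays where left. With the pad on the cleat, pushing on tilts the arm by about 3 degrees; then it binds and the push rises steeply (15 to 25 N is ample). It stays tilted.
- thumb_plate (a point): Centre of the top face of the bright steel thumb plate (36 x 32 mm) on that clamp's arm, 40 mm from the bar, 80 mm from the screw axis: push here, straight down, with closed fingers. x axis: along the arm from bar to handle; z up. 108 mm above the bench when the pad just touches the cleat, arm still level; starts 15 to 40 mm higher, ends some 4 mm lower when the arm is bound.
- handle (a point): Centre of the black T-bar handle on that clamp's screw: a level round bar 80 mm long and 16 mm thick, to be pinched across its thickness from above, at its middle. x axis along the bar, z up along the screw. On the level arm its centre is 33 mm higher than the thumb plate's top, with 27 mm free below the bar. It turns in place, without rising or sinking.
- screw (a joint): Angle (rad) of that handle: starts between 0 and 0.4, grows as it is turned clockwise seen from above (tightening; the pad goes down 1.6 mm per rad), end stop at 2.6. Turning takes under 0.6 N m, and it stays where it is left. With the arm bound, some 1.3 rad of turning makes it tight (well over 15 N on the cleat).
- pad: Round steel pressing pad, 26 mm across, under that screw, over the cleat; its origin lies on the screw axis 41 mm above the pressing face, z up along the screw.
- cleat: Loose wooden shelf cleat: a board 85 x 80 x 18 mm with a batten 55 x 80 x 22 mm along its middle, 40 mm tall in all, lying on the clamp's base board under the pad. Origin at the centre of its underside.
- spare_thumb_plate (a point): Centre of the top face of the same thumb plate on the other clamp, which is of the same make but has nothing under its pad; to be left alone.
There are look-alikes about, which are no part of the job. What is shaped like the cleat but yellow is not meant.

How it is judged:
By the outcome, as a careful person would: the job done as asked, in the order asked, and still so for the second after the job is handed in, with the robot touching nothing.
It also fails if it takes over 40 s, if anything falls off the work surface, if the arm or the gripper's body presses on something with over 40 N, if the wrist force passes 120 N, or if a joint passes its speed limit or range.

## Working session

There is one attempt and no reset: what is moved stays moved. The work goes in short steps, each a Python script; the robot and the scene stay as the last script left them, time stands still between calls to the robot, and variables do not carry over. Pictures are saved under pics/ and viewed, and the job is handed in when it is done.

```bash
ls; mkdir -p pics; python3 - <<'E'
from bench import bot, grab_frame, get_calibration
import cv2
for n in ("scene","top"):
    im=grab_frame(n); cv2.imwrite(f"pics/{n}0.png",im[:,:,::-1]); c=get_calibration(n); print(n,c)
o=bot.get_obs(); print(o)
E
```

```text
pics
scene {'mtx': array([[380.16845331,   0.        , 250.30461517],
       [  0.        , 380.16845331, 200.41088089],
       [  0.        ,   0.        ,   1.        ]]), 'D': array([-0.05980345,  0.        ,  0.        ,  0.        ,  0.        ]), 'eye': array([0.9042749 , 0.47462467, 0.63871225]), 'rotation': array([[-0.8222027 , -0.3660945 ,  0.43584119],
       [ 0.56895374, -0.55088296,  0.61058955],
       [ 0.01656401,  0.75000185,  0.66122829]])}
top {'mtx': array([[396.73406772,   0.        , 258.23935162],
       [  0.        , 396.73406772, 193.6118959 ],
       [  0.        ,   0.        ,   1.        ]]), 'D': array([0.00854613, 0.        , 0.        , 0.        , 0.        ]), 'eye': array([0.3898562 , 0.01667497, 1.05722478]), 'rotation': array([[ 0.00581443,  0.98026114, -0.19762157],
       [-0.99985586,  0.00885156,  0.01448858],
       [ 0.01595185,  0.19750884,  0.98017131]])}
{'t': 0.1, 'joint_positions': array([-1.45478531e+00,  4.86964143e-02,  9.77028234e-02,  1.62202812e+00,
        1.19912220e-05,  1.44301554e+00]), 'dq': array([ 0.00056722, -0.00204372,  0.00444226,  0.00078973, -0.00059043,
        0.00039514]), 'tau': array([ 1.39874101e-03, -3.39851403e+01,  3.20935786e+01,  1.58555974e-02,
       -1.13761041e-04, -3.92153765e-06]), 'position': array([ 0.12666   , -0.50889288,  0.23019807]), 'eef_rot': array([[ 2.41383748e-01, -9.70429712e-01, -2.45679775e-04],
       [-9.70427236e-01, -2.41383693e-01,  2.21181399e-03],
       [-2.20571311e-03, -2.95481607e-04, -9.99997524e-01]]), 'ft_force': array([ 0.0648401 , -0.39073344,  0.29065021]), 'wrist_torque': array([-0.02508856,  0.07295158,  0.00699624]), 'grip_width': 0.08529604636842424}
```

View pics/scene0.png

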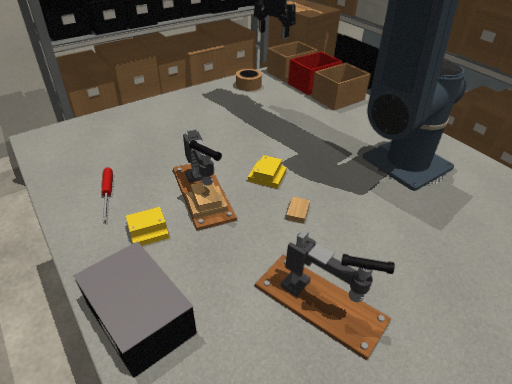

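View pics/top0.png

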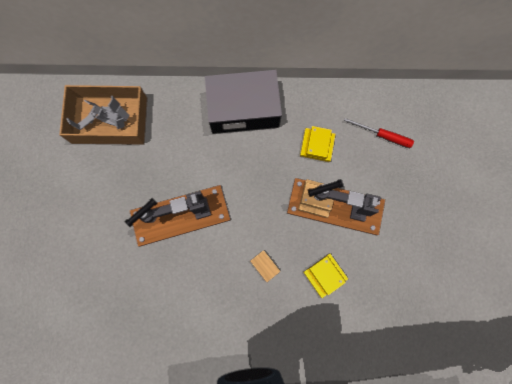

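The top view shows the cleat clamp at about (337,206), with its handle at (326,188) and plate at (357,200). The spare clamp is at (180,215). I'll enlarge the target clamp in both views.

```bash
python3 - <<'E'
import cv2
t=cv2.imread("pics/top0.png"); s=cv2.imread("pics/scene0.png")
cv2.imwrite("pics/topc.png",cv2.resize(t[170:240,280:395],None,fx=6.5,fy=6.5,interpolation=cv2.INTER_CUBIC))
cv2.imwrite("pics/scenec.png",cv2.resize(s[125:235,160:250],None,fx=5.4,fy=5.4,interpolation=cv2.INTER_CUBIC))
E
```

```text
(no output)
```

View pics/topc.png

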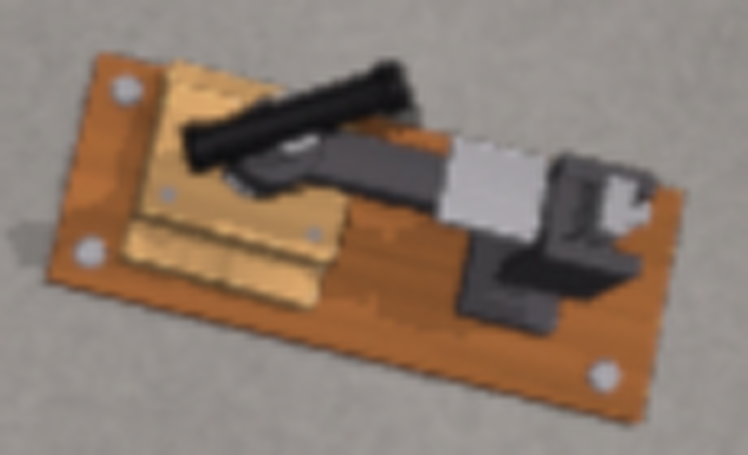

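View pics/scenec.png

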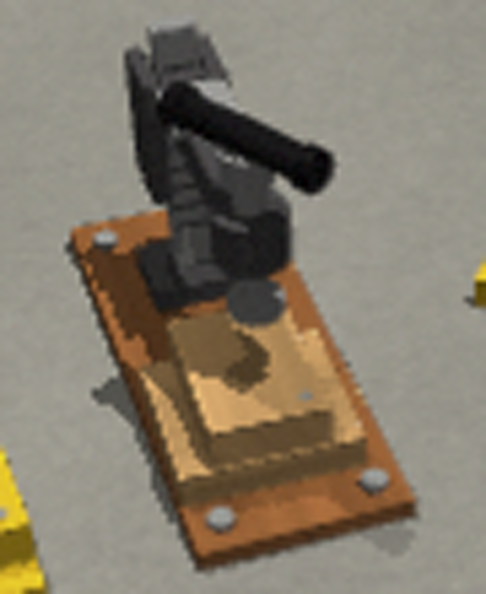

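```bash
cat > h.py <<'E'
import numpy as np, cv2
from bench import bot, grab_frame, get_calibration
def ray(n,uv):
    c=get_calibration(n); p=cv2.undistortPoints(np.array([[uv]],float),c["mtx"],c["D"])[0,0]
    d=c["rotation"]@np.array([p[0],-p[1],-1.]); return c["eye"],d/np.linalg.norm(d)
def onz(n,uv,z):
    e,d=ray(n,uv); return e+d*(z-e[2])/d[2]
def tri(a,b):
    e1,d1=ray("top",a); e2,d2=ray("scene",b)
    s=np.linalg.lstsq(np.c_[d1,-d2],e2-e1,rcond=None)[0]
    p,q=e1+s[0]*d1,e2+s[1]*d2; return (p+q)/2,np.linalg.norm(p-q)
def proj(n,P):
    c=get_calibration(n); R=c["rotation"]@np.diag([1,-1,-1.]); rv=cv2.Rodrigues(R.T)[0]
    return cv2.projectPoints(np.atleast_2d(P).astype(float),rv,-R.T@c["eye"],c["mtx"],c["D"])[0][:,0]
E
python3 - <<'E'
from h import *
np.set_printoptions(precision=4,suppress=True)
T=lambda u,v:((u+.5)/6.5-.5+280,(v+.5)/6.5-.5+170)
S=lambda u,v:((u+.5)/5.4-.5+160,(v+.5)/5.4-.5+125)
C=np.array([onz("top",T(*p),.012) for p in [(97,55),(685,192),(640,420),(48,283)]])
print(C, [np.linalg.norm(C[i]-C[(i+1)%4]) for i in range(4)])
# fine board corners in scene
D=np.array([onz("scene",S(*p),.012) for p in [(70,235),(415,500),(200,560)]]); print("scene corners",D)
c=C.mean(0); xa=(C[0]+C[3]-C[1]-C[2]); xa/=np.linalg.norm(xa); 
ya=np.cross([0,0,1],xa)
print("centre",c,"x",xa,"yaw",np.degrees(np.arctan2(xa[1],xa[0])))
print("bar",c-.06*xa,"plate",c-.02*xa,"screw",c+.06*xa)
e=[tri(T(195,147),S(315,168)),tri(T(397,85),S(178,103))]
# pairing check the other way
f=[tri(T(195,147),S(178,103)),tri(T(397,85),S(315,168))]
print("ends",e,"\nother",f)
print("mid",tri(T(296,116),S(247,136)))
for z in (.12,.13,.14,.15): 
  p=onz("top",T(494,185),z); print("plate z",z,p, (p-c)@xa,(p-c)@ya)
  p=onz("top",T(296,116),z+.033); print("  handle",p,(p-c)@xa,(p-c)@ya)
E
```

```text
[[ 0.6446 -0.0969  0.012 ]
 [ 0.5886 -0.34    0.012 ]
 [ 0.494  -0.3162  0.012 ]
 [ 0.5483 -0.0756  0.012 ]] [np.float64(0.24948689953361816), np.float64(0.09751641164543165), np.float64(0.2466252665641908), np.float64(0.09863437533248118)]
scene corners [[ 0.593  -0.3331  0.012 ]
 [ 0.5528 -0.0728  0.012 ]
 [ 0.649  -0.0927  0.012 ]]
centre [ 0.5689 -0.2072  0.012 ] x [0.2223 0.975  0.    ] yaw 77.1546441949661
bar [ 0.5555 -0.2657  0.012 ] plate [ 0.5644 -0.2267  0.012 ] screw [ 0.5822 -0.1487  0.012 ]
ends [(array([ 0.5724, -0.1134,  0.1724]), np.float64(0.00041843290902702715)), (array([ 0.5954, -0.1852,  0.1722]), np.float64(0.0006719107860541597))] 
other [(array([ 0.5922, -0.1269,  0.1951]), np.float64(0.05714826992714615)), (array([ 0.5753, -0.167 ,  0.1554]), np.float64(0.06269504059137196))]
mid (array([ 0.5836, -0.149 ,  0.1719]), np.float64(0.0013488737455145763))
plate z 0.12 [ 0.57   -0.2321  0.12  ] -0.02407077787883669 -0.006707429056280345
  handle [ 0.5883 -0.153   0.153 ] 0.05715887825445526 -0.006951521929139989
plate z 0.13 [ 0.5681 -0.2295  0.13  ] -0.02190973684622128 -0.0042427381332958295
  handle [ 0.5861 -0.1511  0.163 ] 0.058500452467265804 -0.004394181776927781
plate z 0.14 [ 0.5662 -0.2268  0.14  ] -0.019748695813605822 -0.0017780472103114155
  handle [ 0.584  -0.1493  0.173 ] 0.05984202668007629 -0.001836841624715587
plate z 0.15 [ 0.5643 -0.2242  0.15  ] -0.01758765478099041 0.0006866437126731009
  handle [ 0.5818 -0.1474  0.183 ] 0.06118360089288676 0.0007204985274967182
```

```bash
cat >> h.py <<'E'
def down(yaw,tiltaxis=None,ang=0):
    c,s=np.cos(yaw),np.sin(yaw); R=np.array([[c,s,0],[s,-c,0],[0,0,-1.]])
    return R if tiltaxis is None else cv2.Rodrigues(np.array(tiltaxis,float)*ang)[0]@R
np.set_printoptions(precision=4,suppress=True)
E
python3 - <<'E'
from h import *
T=lambda u,v:((u+.5)/6.5-.5+280,(v+.5)/6.5-.5+170)
S=lambda u,v:((u+.5)/5.4-.5+160,(v+.5)/5.4-.5+125)
print("bar top",tri(T(627,207),S(172,25)), onz("top",T(627,207),.158),onz("top",T(627,207),.17))
P=[.565,-.227,.16]
for y in (-12.85,167.15): print(y,bot.ik(P,down(np.radians(y))))
for y in (17.8,-162.2,-57.2,-72,122.8): print(y,bot.ik([.582,-.152,.13],down(np.radians(y))))
E
```

```text
bar top (array([ 0.5553, -0.2699,  0.1541]), np.float64(0.0014177571615355965)) [ 0.5552 -0.2692  0.158 ] [ 0.553  -0.2654  0.17  ]
-12.85 [-0.4921  0.2629  0.1981  1.506   0.      1.3029]
167.15 [-0.4921  0.2629  0.1981  1.506   0.     -1.8386]
17.8 [-0.3669  0.2474  0.1201  1.4435  0.      0.8932]
-162.2 [-0.3669  0.2474  0.1201  1.4435  0.     -2.2484]
-57.2 [-0.3669  0.2474  0.1201  1.4435  0.      2.2022]
-72 [-0.3669  0.2474  0.1201  1.4435  0.      2.4605]
122.8 [-0.3669  0.2474  0.1201  1.4435  0.     -0.9394]
```

```bash
python3 - <<'E'
from h import *
R=down(np.radians(-12.85)); P=np.array([.5655,-.2255,0])
bot.move_gripper(0.0,40)
bot.goto(P+[0,0,.24],R)
o=bot.get_obs(); print(o["t"],o["position"],o["ft_force"],o["grip_width"])
bot.servo_line(P+[0,0,.155],speed=.1)
f=bot.get_obs(); print(f["position"],f["ft_force"])
g=bot.servo_line(P+[0,0,.130],speed=.03,guard=4); o=bot.get_obs(); print("contact",g,o["position"],o["ft_force"])
for n in ("scene","top"): cv2.imwrite(f"pics/{n}1.png",grab_frame(n)[:,:,::-1])
E
python3 - <<'E'
import cv2,numpy as np
t=cv2.imread("pics/top1.png"); s=cv2.imread("pics/scene1.png")
a=cv2.resize(t[150:250,280:395],(460,400)); b=cv2.resize(s[80:235,150:270],(310,400))
cv2.imwrite("pics/m1.png",np.hstack([a,b]))
E
```

```text
2.7583 [ 0.565  -0.2266  0.24  ] [-0.1359 -0.5088 -0.2021] -0.00019433324639599438
[ 0.566  -0.2258  0.156 ] [-0.0018  0.1166 -0.0705]
contact False [ 0.5656 -0.2256  0.1301] [ 0.4583 -0.5303  2.688 ]
```

View pics/m1.png

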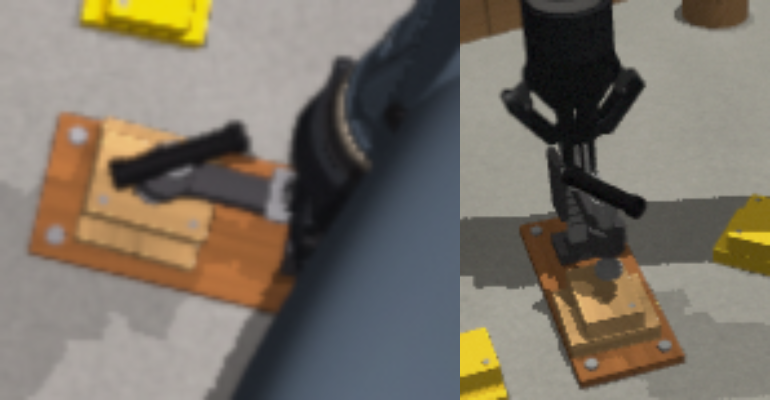

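The closed fingers are on the thumb plate, clear of both the handle and the bar. I'll keep pushing down.

```bash
python3 - <<'E'
from h import *
P=np.array([.5655,-.2255,0])
for z in (.120,.113,.110,.108,.107,.106,.105,.104,.103,.102,.101,.100):
    g=bot.servo_line(P+[0,0,z],speed=.03,guard=14); o=bot.get_obs(); print(z,g,o["t"],o["position"],o["ft_force"])
    if o["ft_force"][2]>17: break
E
```

```text
0.12 False 5.325 [ 0.5654 -0.2255  0.1194] [ 0.7826 -0.205   0.7027]
0.113 False 5.7083 [ 0.5654 -0.2255  0.1126] [0.1415 0.7354 1.9918]
0.11 False 5.9583 [ 0.5654 -0.2255  0.1098] [-0.0876 -0.2298  2.3218]
0.108 False 6.2083 [ 0.5655 -0.2257  0.1085] [-1.1972  0.2284  4.8553]
0.107 False 6.4583 [ 0.5655 -0.2257  0.1082] [-1.0967  0.1358  6.7295]
0.106 False 6.7083 [ 0.5656 -0.2258  0.1079] [-2.133   1.5176  9.0716]
0.105 False 6.9583 [ 0.5656 -0.2259  0.1074] [-2.7766  1.455  10.6248]
0.104 False 7.2083 [ 0.5656 -0.2261  0.1068] [-3.9239  0.5191 12.0814]
0.103 False 7.4583 [ 0.5657 -0.2262  0.1061] [-4.7594 -0.05   13.1331]
0.102 False 7.7083 [ 0.5657 -0.2265  0.1053] [-4.7007 -0.2663 13.5036]
0.101 False 7.9583 [ 0.5657 -0.2266  0.1047] [-4.9686 -0.013  13.2337]
0.1 False 8.2083 [ 0.5657 -0.2267  0.1045] [-5.6486 -0.5864 17.0547]
```

```bash
python3 - <<'E'
from h import *
P=np.array([.5655,-.2255,0])
for z in (.099,.098,.097,.096,.095):
    g=bot.servo_line(P+[0,0,z],speed=.03); o=bot.get_obs(); print(z,g,o["t"],o["position"],o["ft_force"])
    if o["ft_force"][2]>22: break
bot.hold(.2);print(bot.get_obs()["ft_force"])
bot.servo_line(P+[0,0,.13],speed=.08)
bot.servo_line(P+[0,0,.25],speed=.25)
R=down(np.radians(17.8))
bot.goto(np.array([.45,-.30,.30]),R)
for n in ("scene","top"): cv2.imwrite(f"pics/{n}2.png",grab_frame(n)[:,:,::-1])
print(bot.get_obs()["t"])
t=cv2.imread("pics/top2.png"); s=cv2.imread("pics/scene2.png")
cv2.imwrite("pics/topc2.png",cv2.resize(t[170:240,280:395],None,fx=6.5,fy=6.5,interpolation=cv2.INTER_CUBIC))
cv2.imwrite("pics/scenec2.png",cv2.resize(s[125:235,160:250],None,fx=5.4,fy=5.4,interpolation=cv2.INTER_CUBIC))
E
```

```text
0.099 False 8.4583 [ 0.5658 -0.2267  0.1044] [-6.3426  1.3916 19.874 ]
0.098 False 8.7083 [ 0.5658 -0.2268  0.1042] [-7.9926  1.9566 21.5588]
0.097 False 8.9583 [ 0.5659 -0.2268  0.1041] [-9.3501  2.3189 24.654 ]
[-8.6753  1.8717 24.5387]
11.2083
```

View pics/topc2.png

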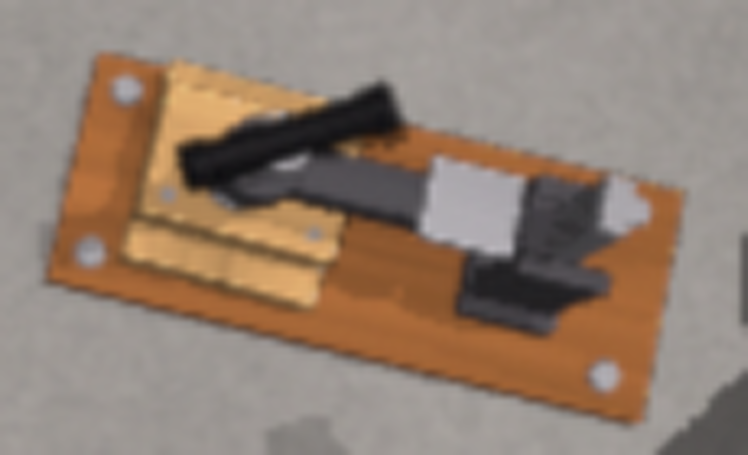

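View pics/scenec2.png

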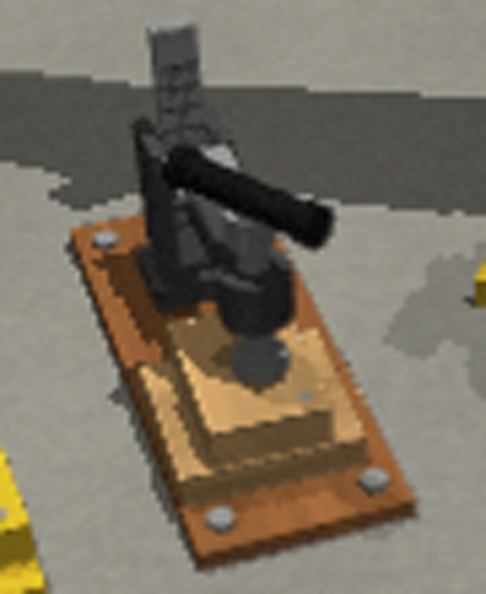

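The arm is down with its pad on the batten. In the top crop, the handle ends are at (190,166) and (390,108). In the scene crop they are at (318,228) and (180,165).

```bash
python3 - <<'E'
from h import *
T=lambda u,v:((u+.5)/6.5-.5+280,(v+.5)/6.5-.5+170)
S=lambda u,v:((u+.5)/5.4-.5+160,(v+.5)/5.4-.5+125)
a=tri(T(190,166),S(318,228));b=tri(T(390,108),S(180,165));m=tri(T(290,137),S(249,197))
print(a,b,m); d=(a[0]-b[0]); print(np.linalg.norm(d),np.degrees(np.arctan2(d[1],d[0])))
t=cv2.imread("pics/top2.png"); 
# dark mask ends of the handle, min area rect
m_=(t.max(2)<45).astype(np.uint8); m_[:, :300]=0; m_[:180]=0; m_[210:]=0; m_[:,350:]=0
c=max(cv2.findContours(m_,0,2)[0],key=cv2.contourArea); r=cv2.minAreaRect(c); print(r, onz("top",r[0],.141))
for p in cv2.boxPoints(r): print(onz("top",p,.141))
E
```

```text
(array([ 0.5715, -0.1157,  0.1413]), np.float64(0.0012473716993430053)) (array([ 0.5948, -0.1902,  0.1381]), np.float64(0.000418277484018092)) (array([ 0.5829, -0.1527,  0.1392]), np.float64(0.0014568774603776525))
0.07812499228760655 107.34021944101949
((324.35675048828125, 192.6595001220703), (9.704834938049316, 32.64353561401367), 72.89727020263672) [ 0.5783 -0.1531  0.141 ]
[ 0.5775 -0.1128  0.141 ]
[ 0.6015 -0.1875  0.141 ]
[ 0.579  -0.1935  0.141 ]
[ 0.5553 -0.1191  0.141 ]
```

```bash
cat >> h.py <<'E'
XA=np.array([.2223,.975,0]); XA/=np.linalg.norm(XA); ay=np.cross([0,0,1],XA)
N=np.array([0,0,1.])*np.cos(.0524)-XA*np.sin(.0524)   # screw axis
HC=np.array([.5822,-.153,.1405])
E
python3 - <<'E'
from h import *
j=np.array([np.cos(np.radians(17.3)),np.sin(np.radians(17.3)),0]); j-=N*(j@N); j/=np.linalg.norm(j)
R=np.c_[j,np.cross(-N,j),-N]; tc=HC-N*.018
print(np.linalg.det(R),bot.ik(tc,R),R)
bot.move_gripper(.055,40)
bot.goto(tc+[0,0,.10],R)
bot.servo_line(tc+[0,0,.05],speed=.15)
g=bot.servo_line(tc,speed=.06,guard=6)
o=bot.get_obs(); print(g,o["t"],o["position"],tc,o["ft_force"],o["joint_positions"])
for n in ("scene","top"): cv2.imwrite(f"pics/{n}3.png",grab_frame(n)[:,:,::-1])
t=cv2.imread("pics/top3.png"); s=cv2.imread("pics/scene3.png")
a=cv2.resize(t[150:250,280:395],(460,400)); b=cv2.resize(s[100:220,160:250],(310,413))[:400]
cv2.imwrite("pics/m3.png",np.hstack([a,b]))
E
```

```text
0.9999999999999999 [-0.394   0.2549  0.1133  1.438   0.0516  0.8752] [[ 0.9548  0.2971  0.0116]
 [ 0.2961 -0.9538  0.0511]
 [ 0.0263 -0.0453 -0.9986]]
False 14.1 [ 0.5827 -0.1522  0.123 ] [ 0.5824 -0.1521  0.1225] [-0.2707  0.3561 -0.6618] [-0.394   0.2547  0.114   1.4381  0.0517  0.8752]
```

View pics/m3.png

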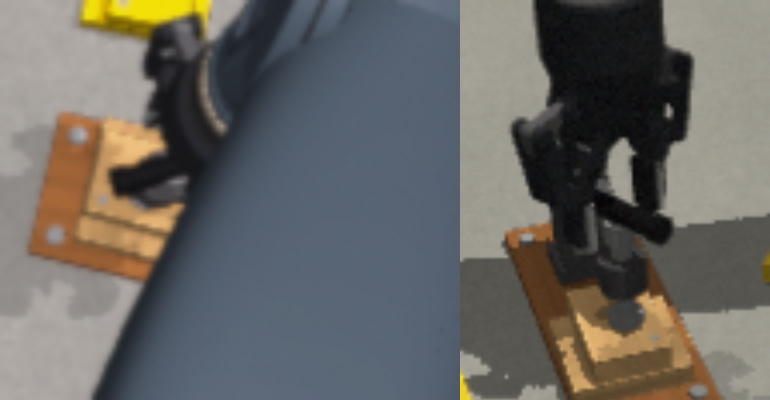

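The fingers straddle the handle at its middle. Next I'll close them and check the forces.

```bash
python3 - <<'E'
from h import *
bot.move_gripper(0.0,40); bot.hold(.1)
o=bot.get_obs(); print(o["t"],o["position"],o["ft_force"],o["wrist_torque"],o["grip_width"],o["joint_positions"])
q=o["joint_positions"].copy(); 
for k in range(2):
    q[5]+=.15; bot.move_joints(q); o=bot.get_obs(); print(o["t"],o["position"],o["ft_force"],o["wrist_torque"],o["grip_width"],o["joint_positions"][5])
E
```

```text
14.7417 [ 0.5828 -0.1517  0.123 ] [0.7658 1.8883 2.2948] [ 0.3468 -0.1911  0.1539] 0.014535406392896286 [-0.3937  0.2546  0.1138  1.438   0.0526  0.8749]
15.0083 [ 0.5826 -0.1518  0.1231] [-0.2412  0.6403  1.8118] [ 0.1314  0.1988 -0.0796] 0.014776600285387742 1.0223506735775558
15.275 [ 0.5825 -0.1519  0.1233] [-1.991   0.4092  4.4741] [ 0.0287  0.352  -0.0187] 0.014487269259263797 1.1704331132640544
```

```bash
python3 - <<'E'
from h import *
q=bot.get_obs()["joint_positions"].copy()
# keep the commanded arm joints where the grasp was made
for a in (1.4,1.6,1.8,2.0,2.1,2.2,2.225):
    q[5]=a; bot.move_joints(q); o=bot.get_obs(); print(o["t"],o["position"],o["ft_force"],o["wrist_torque"],o["grip_width"],o["joint_positions"][5])
for n in ("scene",): cv2.imwrite(f"pics/{n}4.png",grab_frame(n)[:,:,::-1])
s=cv2.imread("pics/scene4.png"); cv2.imwrite("pics/m4.png",cv2.resize(s[100:220,160:250],None,fx=5,fy=5))
E
```

```text
15.6 [ 0.5822 -0.1521  0.1235] [-2.4131  0.5678  4.7785] [ 0.0691  0.4738 -0.0234] 0.014602871273794019 1.3947899298172517
15.9083 [ 0.5821 -0.1522  0.1237] [-2.9027 -0.4523  4.6497] [ 0.0474  0.6242 -0.0128] 0.014522184431548603 1.595109349621446
16.2167 [ 0.5819 -0.1522  0.124 ] [-4.05    0.2662  7.1593] [0.0718 0.847  0.0698] 0.014477013505593411 1.7949611268678638
16.525 [ 0.5817 -0.1522  0.1242] [-4.5649 -0.1731  6.8469] [0.0986 0.9871 0.0929] 0.01438352455117501 1.9949724064082999
16.775 [ 0.5817 -0.1522  0.1244] [-4.8533 -0.3811  7.9106] [0.142  1.0171 0.1398] 0.01477947734565099 2.094679301382645
17.025 [ 0.5816 -0.1522  0.1244] [-5.8568 -0.0815  8.3862] [0.1457 1.0747 0.1966] 0.014852531711482363 2.1947071403713907
17.275 [ 0.5817 -0.1522  0.1245] [-5.0073  0.301   8.2315] [0.1241 1.0828 0.2364] 0.014517239072896343 2.2190944363857152
```

View pics/m4.png

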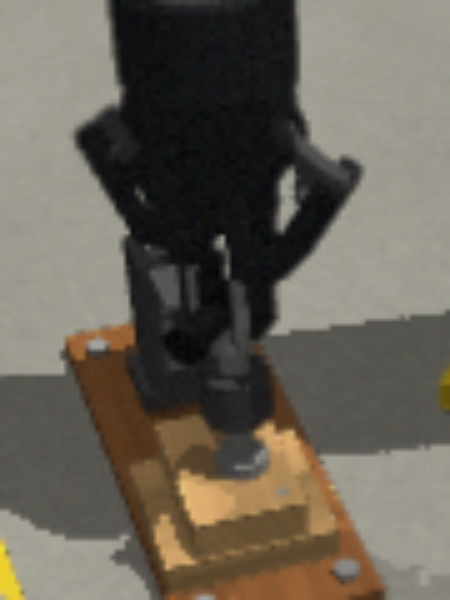

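```bash
python3 - <<'E'
from h import *
bot.move_gripper(.05); o=bot.get_obs(); print(o["t"],o["ft_force"],o["position"])
p=o["position"]; bot.servo_line(p+N*.06,speed=.12); bot.servo_line(p+N*.06+[0,0,.07],speed=.25)
bot.goto(np.array([.45,-.32,.30]),down(np.radians(-57)))
for n in ("scene","top"): cv2.imwrite(f"pics/{n}5.png",grab_frame(n)[:,:,::-1])
print(bot.get_obs()["t"])
t=cv2.imread("pics/top5.png"); s=cv2.imread("pics/scene5.png")
cv2.imwrite("pics/topc5.png",cv2.resize(t[170:240,280:395],None,fx=6.5,fy=6.5,interpolation=cv2.INTER_CUBIC))
cv2.imwrite("pics/scenec5.png",cv2.resize(s[125:235,160:250],None,fx=5.4,fy=5.4,interpolation=cv2.INTER_CUBIC))
E
```

```text
17.7583 [-0.4089 -0.5265 -0.2333] [ 0.5824 -0.1519  0.1226]
19.8
```

View pics/topc5.png

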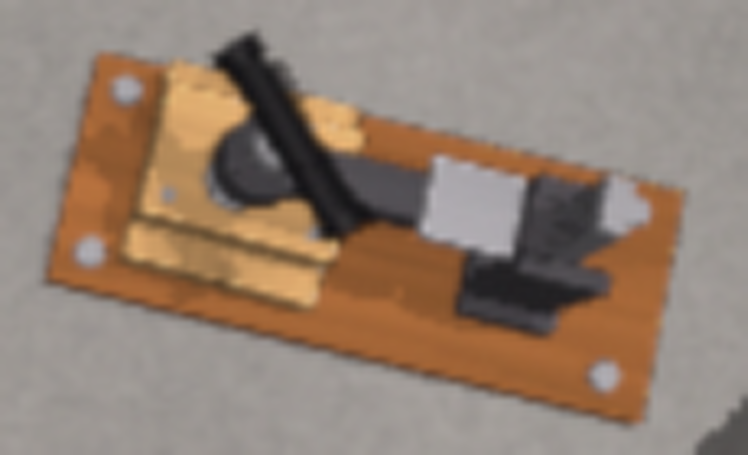

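View pics/scenec5.png

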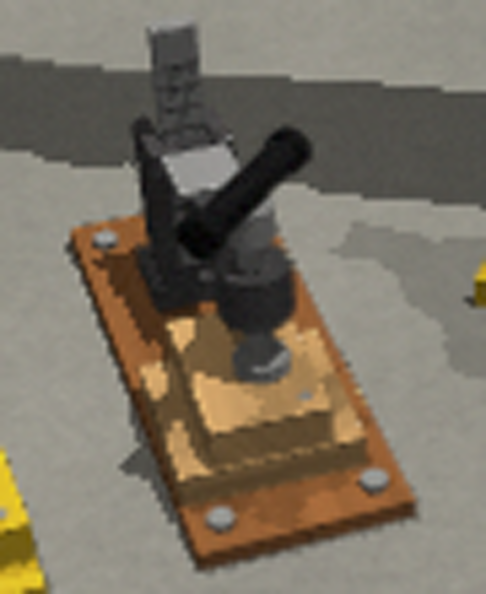

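```bash
python3 - <<'E'
from h import *
T=lambda u,v:((u+.5)/6.5-.5+280,(v+.5)/6.5-.5+170)
S=lambda u,v:((u+.5)/5.4-.5+160,(v+.5)/5.4-.5+125)
for A,B,C,D in (((240,52),(198,235),(345,222),(288,150)),((190,166),(318,228),(390,108),(180,165))):
    a=tri(T(*A),S(*B));b=tri(T(*C),S(*D)); d=a[0]-b[0]
    e=cv2.Rodrigues(ay*.0524)[0]@d
    print(a,b,np.linalg.norm(d),np.degrees(np.arctan2(d[1],d[0])),np.degrees(np.arctan2(e[1],e[0])),(a[0]+b[0])/2)
    for z in (.141,):
        d=onz("top",T(*A),z)-onz("top",T(*C),z); print(np.degrees(np.arctan2(d[1],d[0])))
a=cv2.imread("pics/top2.png").astype(int);b=cv2.imread("pics/top5.png").astype(int)
print("spare diff",np.abs(b-cv2.imread("pics/top0.png").astype(int))[170:250,120:240].mean())
E
```

```text
(array([ 0.6147, -0.1354,  0.1429]), np.float64(0.001009973121901604)) (array([ 0.552 , -0.1721,  0.14  ]), np.float64(0.00019493490733174765)) 0.07273831265362005 30.352180990021207 30.401891992804025 [ 0.5834 -0.1537  0.1415]
30.189127812515167
(array([ 0.5715, -0.1157,  0.1413]), np.float64(0.0012473716993430053)) (array([ 0.5948, -0.1902,  0.1381]), np.float64(0.000418277484018092)) 0.07812499228760655 107.34021944101949 107.31264210221694 [ 0.5831 -0.153   0.1397]
106.8242250600234
spare diff 5.573854166666667
```

```bash
python3 - <<'E'
import cv2,numpy as np
a=cv2.imread("pics/top0.png")[175:250,120:240];b=cv2.imread("pics/top5.png")[175:250,120:240]
r=lambda x:cv2.resize(x,None,fx=3.3,fy=3.3)
cv2.imwrite("pics/sp.png",np.hstack([r(a),r(b)]))
E
```

```text
(no output)
```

View pics/sp.png

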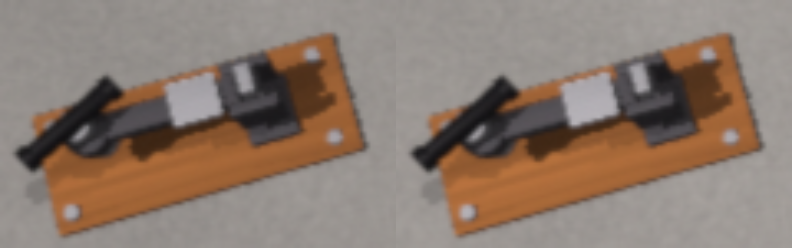

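View pics/top5.png

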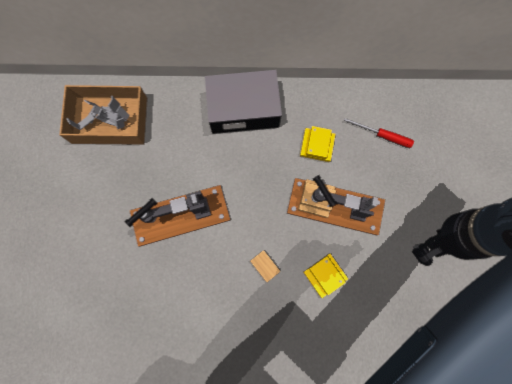

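The spare clamp, at about (180,215), looks the same before and after, so the difference is image noise. The cleat is still under the pad, the handle is turned, and the robot is clear. I'm handing in.

```bash
python3 -c "
from h import *
bot.sign_off(); print(bot.get_obs()['t'])"
```

```text
the job is handed in; nothing more can be done
the job is handed in; nothing more can be done
```

I pushed the clamp arm down onto the cleat until it bound, turned the handle about 77° clockwise, let go and signed off at about 20 s of the 40 s allowed.

- **Push:** I pressed the thumb plate down with closed fingers from about 139 mm. The pad touched at about 108 mm. The push then rose to 24.5 N at 104.1 mm, which matches the arm being tilted and bound.
- **Turn:** I pinched the T-bar at its middle and turned the wrist 1.34 rad. The images show the bar going from 107° to 30°, so it did not slip in the fingers, and it stayed there after I let go.
- **Last pictures:** The arm is still down and tilted, and the cleat has not moved under the pad. The spare clamp looks unchanged, and the robot is clear of everything.

**Not confirmed:** I could not measure the clamping force on the cleat. That it is tight rests on the turn angle, on the handle torque rising to 0.24 N m, and on the fingers rising about 1.5 mm during the turn. A raw pixel difference over the spare clamp came out at 5.6. Viewed side by side, the pictures showed no movement, so I put that down to image noise.

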